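Top up the bottle carrier and send it down the gravity rail

ROBOT

A 7-joint arm with a two-finger parallel gripper is mounted at the origin on a cart in front of the work surface, level with it; the furniture and walls round the work are solid. World frame = base frame: x ahead of the robot, y to its left, z up, the work surface at z = 0. Lengths are in mm, angles in rad, forces in N, time in s.
With the tool pointing down it reaches from about 425 to 925 mm from the base axis. Payload 6.8 kg.
Tool frame: the origin (TCP) lies at the centre of the arm's flange, where the gripper is bolted on; the fingertips stand 182 mm ahead of it and the grasp point (between the pads) lies 163 mm ahead of it; z points along the fingers, y is the line along which they close (so a half turn about z gives the same grasp; the last joint's range is limited). The gripper opens to 88 mm and grips with 3 to 60 N. Pads are 20 mm wide; open, the fingers measure 115 mm over their backs; the gripper's body (75 mm by 178 mm) begins 61 mm behind the grasp point.
Start: joints at [-1.342, 0.477, 0.022, 1.555, -0.011, 1.109, -0.083], TCP at [223.064, 637.091, 404.664] pointing down, gripper open.
Joint ranges: [-2.96, 2.96], [-0.34, 2.1], [-1.41, 1.46], [0.24, 2.44], [-1.37, 4.51], [0.17, 1.92], [-2.96, 2.96]. Speed limits (rad/s): [2.39, 2.39, 3.14, 3.14, 3.14, 3.14, 3.14].

INTERFACE

Orientations are given as a unit quaternion [w, x, y, z].
In Python, from station import status, cams, bot gives the robot as it stands.
- The arm moves only by the shell command python3 -m crank 'ROWS' [FORCE]. ROWS is JSON, a list of rows, each an object with "hand": the opening, from 0 (shut) to 1 (fully open); "dp": the shift along the tool's x, y, z in mm, a list of three; "spin": the turn about the tool's z in degrees. In form: [{"hand": hand, "dp": [tx, ty, tz], "spin": spin}, ...]. A call has 1 to 12 rows; each row is the pose to reach, as a shift and turn from the pose commanded when the call began, along the tool's axes at that moment; what a row does not reach only later rows make up. A row lasts 1/12 s, in which the tool goes at most 41.7 mm and 7.16 degrees, less where a joint would pass 70% of its speed; a pose out of reach is approached as far as the arm can. A call with a gripper value outside its range is refused whole. The fingers move at their own pace and stop on an object; FORCE is the grip in N (left out, the last holds). Time passes only in rows, so rows that repeat a pose let the fingers close. It gives the time, the measured TCP pose, the force, the opening and the grip force at its end, in the units of the state.
- status.read_state(): the state, without advancing time (a new reading comes with each control period).
- cams.grab_frame(name): name is "scene" or "top"; returns a dict with "frame" (480x640x3 uint8, blue, green, red), "depth" (480x640 float32, mm along the optical axis (not along the pixel's ray), 0 where there is no reading), "camera_matrix" (3x3 intrinsics, pixels), "distortion" ([k1, k2, p1, p2, k3] as OpenCV has them; the pictures are not rectified), "cam_to_world" (4x4, takes a point from camera to world coordinates). Camera axes: x right, y up, looking along -z (the intrinsics and any distortion apply to the point x, -y, -z); pixel columns grow to the right and rows downward; lengths in mm; the calibration is good to about 2 mm. A picture is of the moment at which its call begins.
- bot.job_done(): hands the job in; it is judged then, once.
The state is a dict: "t": time; "qpos": joint angles; "qd": joint speeds; "joint_efforts": joint torques, N m; "tcp_pos": TCP position; "ee_rot": TCP orientation; "contact_force": force on the tool from outside, world axes, zero at the start; "moment": the same for the moment, N m; "opening": opening from 0.0 (shut) to 1.0 (fully open); "gripper_force": force on a finger pad.
Only numpy, scipy, OpenCV 4.12 (cv2) and the standard library are available. Lean on these libraries where they do the work, as an engineer would, in place of code of your own. Each camera call takes 0.05 s, during which the arm holds its last target. There are 200 camera calls.

TASK

Move the lone dropper bottle from the blue bench tray into the empty compartment of the white bottle carrier while it stands on the bench. Then lift the full carrier by its black handle, hook both rollers over the round bar near the high end of the sloped rail, and let go there so that it rolls down by itself to the rubber stop. Stack the emptied tray squarely on the other empty tray; tip no bottle, and leave the other things on the bench where they are.

Things in the scene. Friction and masses are not known exactly. Their poses are not given: they have to be found in the camera images.
- carrier: White bottle carrier, 46 mm deep (x, +-23), 208 mm long (y, +-104); origin under its middle, z up, +x is its rear, where the two hooks are. Inner floor at z = 7, walls to z = 30. Four 40 x 40 mm compartments at x = 0, y = -67, -24, +24, +67 mm. 0.6 kg full; balances under its handle. Low on its rear (z = 16, y = +-96) two guide rollers reach back to x = 53.
- carrier_handle (a point): Middle of the carrier's black handle block, at (10, 0, 116) mm in the carrier frame: 14 mm thick in x, 26 mm wide in y, from z = 98 to z = 134, on a 5 mm thick post between the inner bottles, whose tops end at z = 90.
- carrier_mid (a point): Point midway between the carrier's two roller grooves, (45, 0, 69.7) mm in its frame; lies on the rail bar's axis when both rollers sit on it. Hooks at y = +-96: steel straps 16 mm wide rise at the rear (x 23 to 26) to z = 104, go over a free grooved roller (axle x = 45, z = 84, radius 16) and down behind it (x 65 to 68) to z = 60: open downward, 39 mm wide.
- carrier_free (a point): Floor centre of the compartment that is empty at the start, at (0, 67, 7) mm in the carrier frame.
- rail: Sloped rail fixed on two end posts: round steel bar, 10 mm thick, over a flat guide bar (front face x = 8, z = -67 to -41). Origin mid-bar on its axis; y runs along the bar DOWN the slope (0.157 rad) to the low end at the robot's left, z square to it and up, x away from the robot. Free between end clamps from y = -240 to +240 mm; a rubber stop before the guide bar has its face at y = +205.
- rail_hang (a point): Point of the bar's axis near its high end, (0, -100, 0) mm in the rail frame: a good place for carrier_mid when letting go. The carrier is hooked on from the front and hangs on the robot's side of the bar, parallel to it, guide rollers on the flat bar; its hooks pass over the bar when it is lifted 20 mm above riding height. Let go, it rolls down within about 4 s.
- rail_rest (a point): Point of the bar's axis where carrier_mid comes to rest when the carrier stands against the rubber stop, at (0, 101, 0) mm in the rail frame. The end posts of the rail (24 x 20 mm, at y = -252 and +252) reach 26 mm above the bar; the higher one, at the right, ends at 226 mm above the bench.
- tray: Blue bench tray, 46 (x) by 132 (y) by 34 mm high, one bottle in its middle compartment; origin under its middle, z up. Compartments 40 x 40 mm at y = -43, 0, +43, floor at z = 7, walls 3 mm thick, dividers to z = 27. A foot 35 x 121 mm, 4 mm high, fits inside the rim (40 x 126) of a tray below: a stacked tray's origin is 30 mm above the lower one's. Same either way round. 0.09 kg.
- tray_empty: The other blue bench tray, of the same shape, empty; the emptied tray is stacked on it. 0.12 kg.
- bottle_1: White dropper bottle with a blue nozzle, 83 mm tall: body 34 mm in diameter up to 52 mm, then cap 20 mm and nozzle 10 mm in diameter; origin at the centre of its base, z up, 0.045 kg. One of four alike: three stand in the carrier and one in the bench tray; which is which varies.
- bottle_2: White dropper bottle with a blue nozzle, 83 mm tall: body 34 mm in diameter up to 52 mm, then cap 20 mm and nozzle 10 mm in diameter; origin at the centre of its base, z up, 0.045 kg. One of four alike: three stand in the carrier and one in the bench tray; which is which varies.
- bottle_3: White dropper bottle with a blue nozzle, 83 mm tall: body 34 mm in diameter up to 52 mm, then cap 20 mm and nozzle 10 mm in diameter; origin at the centre of its base, z up, 0.045 kg. One of four alike: three stand in the carrier and one in the bench tray; which is which varies.
- bottle_4: White dropper bottle with a blue nozzle, 83 mm tall: body 34 mm in diameter up to 52 mm, then cap 20 mm and nozzle 10 mm in diameter; origin at the centre of its base, z up, 0.045 kg. One of four alike: three stand in the carrier and one in the bench tray; which is which varies.
- vial_saline: Bystander: small glass vial, 24 mm in diameter, 53 mm tall; origin under its middle.
- tape_roll: Bystander: white tape roll lying flat, 47 mm in diameter, 25 mm high; origin under its middle.
- screw_tin: Bystander: round aluminium tin, 52 mm in diameter, 20 mm high; origin under its middle.
- bench_timer: Bystander: white bench timer lying flat, 62 x 64 x 18 mm; origin under its middle.
- gauze_pack: Bystander: pack of gauze swabs, 54 x 54 x 15 mm; origin under its middle.
- agent_bottle: Bystander: amber bottle with purple collar, 48 mm in diameter, 132 mm tall; origin under its middle.

How it is judged (in metres and radians):
On the way, in this order (a step that is already met when the one before it is completed fails the run):
1. all four bottles stand in the carrier's compartments, while the carrier stands on the bench (x of bottle_1 in the frame of carrier between -0.008 and 0.008 m and y of bottle_1 in the frame of carrier between -0.077 and 0.077 m and z of bottle_1 in the frame of carrier between 0.002 and 0.013 m and x of bottle_2 in the frame of carrier between -0.008 and 0.008 m and y of bottle_2 in the frame of carrier between -0.077 and 0.077 m and z of bottle_2 in the frame of carrier between 0.002 and 0.013 m and x of bottle_3 in the frame of carrier between -0.008 and 0.008 m and y of bottle_3 in the frame of carrier between -0.077 and 0.077 m and z of bottle_3 in the frame of carrier between 0.002 and 0.013 m and x of bottle_4 in the frame of carrier between -0.008 and 0.008 m and y of bottle_4 in the frame of carrier between -0.077 and 0.077 m and z of bottle_4 in the frame of carrier between 0.002 and 0.013 m and height (world z) of carrier below 0.006 m and contact force between the fingers and bottle_1 below 0.1 N and contact force between the fingers and bottle_2 below 0.1 N and contact force between the fingers and bottle_3 below 0.1 N and contact force between the fingers and bottle_4 below 0.1 N), for 0.1 s.
2. the full carrier rides on the bar by both rollers in the high part of the rail (at least 0.12 m from its resting place at the stop), let go by the fingers (x of carrier_mid in the frame of rail between -0.006 and 0.006 m and z of carrier_mid in the frame of rail between -0.006 and 0.006 m and x of bottle_1 in the frame of carrier between -0.008 and 0.008 m and y of bottle_1 in the frame of carrier between -0.077 and 0.077 m and z of bottle_1 in the frame of carrier between 0.002 and 0.013 m and x of bottle_2 in the frame of carrier between -0.008 and 0.008 m and y of bottle_2 in the frame of carrier between -0.077 and 0.077 m and z of bottle_2 in the frame of carrier between 0.002 and 0.013 m and x of bottle_3 in the frame of carrier between -0.008 and 0.008 m and y of bottle_3 in the frame of carrier between -0.077 and 0.077 m and z of bottle_3 in the frame of carrier between 0.002 and 0.013 m and x of bottle_4 in the frame of carrier between -0.008 and 0.008 m and y of bottle_4 in the frame of carrier between -0.077 and 0.077 m and z of bottle_4 in the frame of carrier between 0.002 and 0.013 m and y of carrier_mid in the frame of rail between -0.15 and -0.025 m and angle between the y axis of carrier and the y axis of rail, either way round below 0.06 rad and contact force between the fingers and carrier below 0.1 N), for 0.04 s.
At the end, for the whole second after the job is handed in: The carrier hangs on the bar by both rollers, at rest against the rubber stop (within 10 mm), with all four bottles standing in its compartments; the emptied tray sits nested on the other empty tray (within 6 mm, 0.12 rad), which stands on the bench (x of bottle_1 in the frame of carrier between -0.008 and 0.008 m and y of bottle_1 in the frame of carrier between -0.077 and 0.077 m and z of bottle_1 in the frame of carrier between 0.002 and 0.013 m and x of bottle_2 in the frame of carrier between -0.008 and 0.008 m and y of bottle_2 in the frame of carrier between -0.077 and 0.077 m and z of bottle_2 in the frame of carrier between 0.002 and 0.013 m and x of bottle_3 in the frame of carrier between -0.008 and 0.008 m and y of bottle_3 in the frame of carrier between -0.077 and 0.077 m and z of bottle_3 in the frame of carrier between 0.002 and 0.013 m and x of bottle_4 in the frame of carrier between -0.008 and 0.008 m and y of bottle_4 in the frame of carrier between -0.077 and 0.077 m and z of bottle_4 in the frame of carrier between 0.002 and 0.013 m and distance between carrier_mid and rail_rest below 0.01 m and angle between the y axis of carrier and the y axis of rail, either way round below 0.06 rad and linear speed of each of carrier, tray below 0.02 m/s and angle between each of bottle_1, bottle_2, bottle_3, bottle_4's own z axis and vertical below 0.35 rad and x of tray in the frame of tray_empty between -0.006 and 0.006 m and y of tray in the frame of tray_empty between -0.006 and 0.006 m and z of tray in the frame of tray_empty between 0.027 and 0.0325 m and angle between the y axis of tray and the y axis of tray_empty, either way round below 0.12 rad and angle between tray_empty's own z axis and vertical below 0.05 rad and height (world z) of tray_empty below 0.006 m); the robot touches nothing.
It fails at once if a bottle is tipped (more than 0.6 rad) (angle between any of bottle_1, bottle_2, bottle_3, bottle_4's own z axis and vertical above 0.6 rad).
It fails at once if a bystander is shifted by more than 25 mm or knocked over (distance of any of vial_saline, tape_roll, screw_tin, bench_timer, gauze_pack, agent_bottle from where it was at the start of the episode above 0.025 m or angle between any of vial_saline, tape_roll, screw_tin, bench_timer, gauze_pack, agent_bottle's own z axis and vertical above 0.5 rad).
It fails at once if the fingers push or carry the carrier down the lower part of the rail (x of carrier_mid in the frame of rail between -0.006 and 0.006 m and z of carrier_mid in the frame of rail between -0.006 and 0.006 m and y of carrier_mid in the frame of rail between 0 and 0.15 m and contact force between the fingers and carrier above 0.5 N).
It also fails if it takes over 70 s, if anything falls off the work surface, if the arm or the gripper's body presses on something with over 40 N, if the wrist force passes 120 N, or if a joint passes its speed limit or range.

## Working session

There is one attempt and no reset: what is moved stays moved. The work goes in short steps, Python scripts to look and compute and a shell command to move; the robot and the scene stay as the last step left them, time stands still between calls to the robot, and variables do not carry over. Pictures are saved under pics/ and viewed, at most 10 in all, crops included, and the job is handed in when it is done.

```bash
ls; mkdir -p pics; cat > h.py <<'E'
import numpy as np,cv2
from station import status,cams,bot
def grab(n,save=None):
    f=cams.grab_frame(n)
    if save: cv2.imwrite('pics/'+save,f['frame'])
    np.savez('/tmp/'+n+'.npz',**{k:np.asarray(v) for k,v in f.items()})
    return f
def load(n): return dict(np.load('/tmp/'+n+'.npz'))
def rays(f,px):
    px=np.asarray(px,float).reshape(-1,1,2)
    u=cv2.undistortPoints(px,np.asarray(f['camera_matrix']),np.asarray(f['distortion'])).reshape(-1,2)
    d=np.c_[u[:,0],-u[:,1],-np.ones(len(u))]
    T=np.asarray(f['cam_to_world']); return T[:3,3],d@T[:3,:3].T
def onplane(f,px,z):
    o,d=rays(f,px); return o+d*((z-o[2])/d[:,2])[:,None]
def cloud(f):
    v,u=np.mgrid[0:480,0:640]; px=np.c_[u.ravel(),v.ravel()]
    o,d=rays(f,px); D=np.asarray(f['depth']).reshape(-1,1)
    P=o+d*D; P[D[:,0]==0]=np.nan
    return P.reshape(480,640,3)
E
python3 - <<'E'
from h import *
for n in('top','scene'):
    f=grab(n,n+'0.png'); print(n,np.round(f['cam_to_world'],3).tolist(),np.round(f['camera_matrix']).tolist(),f['distortion'])
print(status.read_state())
E
```

```text
pics
top [[-0.056, 0.971, -0.234, 264.402], [-0.998, -0.053, 0.016, -41.894], [0.004, 0.235, 0.972, 1157.147], [0.0, 0.0, 0.0, 1.0]] [[510.0, 0.0, 306.0], [0.0, 510.0, 241.0], [0.0, 0.0, 1.0]] [0.01820797 0.         0.         0.         0.        ]
scene [[0.51, 0.379, -0.772, -256.128], [-0.86, 0.236, -0.452, -486.989], [0.011, 0.895, 0.447, 580.121], [0.0, 0.0, 0.0, 1.0]] [[486.0, 0.0, 321.0], [0.0, 486.0, 238.0], [0.0, 0.0, 1.0]] [-0.05802219  0.          0.          0.          0.        ]
{'t': 0.1, 'qpos': array([-1.34208299,  0.47772931,  0.0223522 ,  1.55634636, -0.01149587,
        1.10928626, -0.08305202]), 'qd': array([ 1.63010069e-04, -2.40840953e-03,  3.98013120e-04, -3.77347464e-03,
       -3.93254058e-05,  1.37766029e-03, -7.09410881e-04]), 'joint_efforts': array([ 4.71223349e-03, -5.84080338e+01,  1.54034447e+00, -2.73314881e+01,
       -5.41741261e-02,  1.30631795e-02,  5.51332948e-05]), 'tcp_pos': array([222.98996939, 636.84455698, 403.77355218]), 'ee_rot': array([-7.42379178e-05,  1.67581436e-01,  9.85857895e-01, -8.17102442e-04]), 'contact_force': array([-0.63119377, -0.91904662,  0.40071951]), 'moment': array([-0.02495179, -0.0367282 ,  0.0332608 ]), 'gripper_force': 0.0, 'opening': 0.9994288688981626}
```

View pics/top0.png

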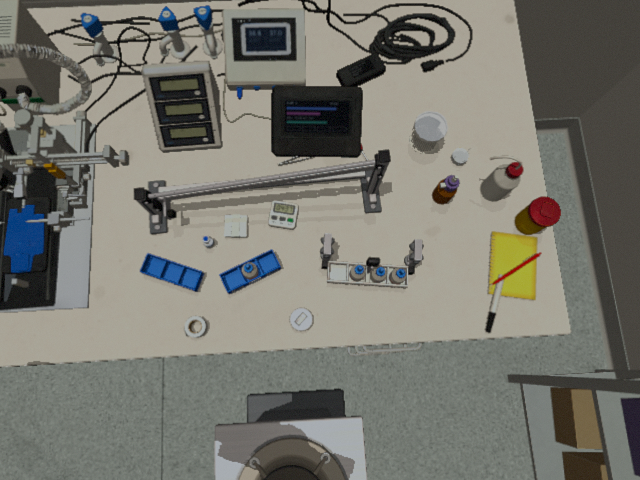

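View pics/scene0.png

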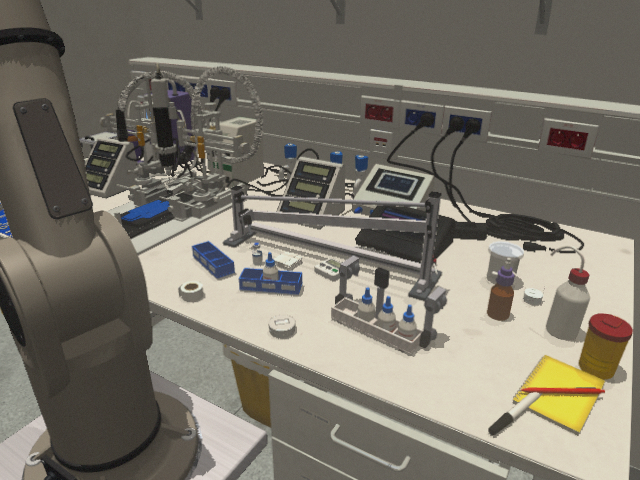

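Top view: the bottle's tray is at (251,271), the empty tray at (172,272) and the carrier at (368,274) with its free compartment on the left. The rail runs from (155,195) low to (380,165) high. Next I'll measure these.

```bash
cat > meas.py <<'E'
from h import *
def rect(P):
    (c,s,a)=cv2.minAreaRect(P[:,:2].astype(np.float32)); 
    if s[0]>s[1]: s=s[::-1]; a+=90
    # long axis direction
    a=a%180
    return np.round(c,1),np.round(s,1),round(a+90 if a<90 else a-90,2)
def longaxis(P):
    b=cv2.boxPoints(cv2.minAreaRect(P[:,:2].astype(np.float32))); e=[b[1]-b[0],b[2]-b[1]]
    e=max(e,key=np.linalg.norm); e=e*np.sign(e[1]); return np.round(b.mean(0),1),round(float(np.degrees(np.arctan2(-e[0],e[1]))),2),np.round(sorted([np.linalg.norm(b[1]-b[0]),np.linalg.norm(b[2]-b[1])]),1)
def blue(f):
    h=cv2.cvtColor(f['frame'],cv2.COLOR_BGR2HSV); return cv2.inRange(h,(95,110,40),(125,255,255))
E
python3 - <<'E'
from meas import *
f=load('top'); C=cloud(f)
print('bench z',np.nanmedian(C[290:310,240:260,2]),'noise',np.nanstd(C[290:310,240:260,2]))
m=blue(f)
for x0,x1,y0,y1 in((135,210,245,300),(212,290,242,300)):
    mm=np.zeros_like(m); mm[y0:y1,x0:x1]=m[y0:y1,x0:x1]
    n,l,s,_=cv2.connectedComponentsWithStats(mm); k=1+s[1:,4].argmax(); 
    ys,xs=np.nonzero(l==k); P=onplane(f,np.c_[xs,ys],34); 
    print('tray plane34',longaxis(P))
    Q=C[y0:y1,x0:x1].reshape(-1,3); Q=Q[(Q[:,2]>22)&(Q[:,2]<42)]; print('  depth',longaxis(Q),len(Q))
Q=C[255:295,322:415].reshape(-1,3); q=Q[(Q[:,2]>20)&(Q[:,2]<40)]; print('carrier',longaxis(q),len(q))
# nozzle blobs
mm=np.zeros_like(m); mm[240:300,212:420]=m[240:300,212:420]
n,l,s,c=cv2.connectedComponentsWithStats(mm)
for i in range(1,n):
    if s[i,4]>8: print('blob',s[i],np.round(c[i],1),np.round(onplane(f,c[i],83)[0],1), np.round(np.nanmax(C[l==i],0),0))
# high points near rail and carrier
for nm,(x0,x1,y0,y1) in dict(rail=(130,395,140,245),hooks=(310,430,225,300)).items():
    Q=C[y0:y1,x0:x1].reshape(-1,3); 
    if nm=='rail':
        for yy in range(-200,300,40):
            s=Q[(abs(Q[:,1]-yy)<5)&(Q[:,2]>60)]
            if len(s): 
                zt=s[:,2].max(); t=s[s[:,2]>zt-6]; print(yy,np.round(t.mean(0),1),len(t))
    else:
        q=Q[Q[:,2]>95]
        for p in q[np.lexsort((q[:,1],))][::6]: print(np.round(p),end=' ')
E
```

```text
bench z -0.7691748648687735 noise 2.3526027226870414
tray plane34 (array([480.2, 242.7], dtype=float32), -22.1, array([ 45.5, 135.9], dtype=float32))
  depth (array([508.6, 235.6], dtype=float32), -20.42, array([104.9, 132.2], dtype=float32)) 377
tray plane34 (array([472.3,  68.6], dtype=float32), 23.23, array([ 48.4, 129.7], dtype=float32))
  depth (array([508.7,  84. ], dtype=float32), 22.98, array([121.5, 131.7], dtype=float32)) 415
carrier (array([ 460.5, -194.9], dtype=float32), -3.21, array([ 72.1, 206.2], dtype=float32)) 725
blob [ 220  250   61   43 1040] [249.7 270.7] [463.8  64.4  83. ] [518. 136.  91.]
blob [355 265   9   9  62] [358.8 269.2] [ 454.3 -168.5   83. ] [ 466. -161.   91.]
blob [376 267   9   9  65] [380.1 271.1] [ 447.6 -213.4   83. ] [ 459. -206.   94.]
blob [396 269  10   9  63] [400.5 272.9] [ 441.3 -256.6   83. ] [ 452. -250.   92.]
-200 [ 651.4 -203.7  210.6] 10
-160 [ 648.  -160.5  194. ] 23
-120 [ 647.2 -120.7  189. ] 18
-80 [645.1 -80.  182.2] 20
-40 [643.1 -39.5 175.7] 18
0 [ 6.415e+02 -1.000e-01  1.681e+02] 20
40 [639.   39.5 163.5] 18
80 [637.7  79.
[... 1025 characters left out ...]
] [ 458. -189.  129.] [ 457. -187.  124.] [ 461. -187.  133.] [ 463. -185.  133.] [ 470. -183.  133.] [ 460. -183.  131.] [ 467. -182.  128.] [ 523. -115.   96.] [ 523. -112.  104.] [ 510. -112.  104.] [ 522. -110.  102.] [ 510. -109.  106.] [ 499. -109.  104.] [ 493. -108.  104.] [ 519. -108.  104.] [ 505. -107.  106.] [ 529. -106.  107.] [ 491. -106.  103.] [ 511. -105.  103.] [ 531. -105.   99.] [ 495. -104.  104.] [ 488. -104.  105.] [ 510. -103.  104.] [ 531. -102.  102.] [ 493. -102.  104.] [ 518. -101.  102.] [ 504. -101.  104.] [ 496. -100.  103.] [ 525. -100.  107.] [513. -99. 103.] [500. -98. 103.] [493. -98. 106.] [513. -97. 103.] [499. -96. 107.] [522. -96.  96.] [492. -93. 102.]
```

```bash
cat > ov.py <<'E'
from meas import *
def proj(f,P):
    T=np.linalg.inv(f['cam_to_world']); Q=np.asarray(P,float)@T[:3,:3].T+T[:3,3]
    return cv2.projectPoints((Q*[1,-1,-1]).reshape(-1,1,3),np.zeros(3),np.zeros(3),f['camera_matrix'],f['distortion'])[0].reshape(-1,2)
def frame(o,yaw,P):
    a=np.radians(yaw); R=np.array([[np.cos(a),-np.sin(a),0],[np.sin(a),np.cos(a),0],[0,0,1]])
    return np.asarray(P,float)@R.T+np.r_[o,[0]*(3-len(o))]
def box(hx,hy,z,cx=0,cy=0): return [[cx-hx,cy-hy,z],[cx+hx,cy-hy,z],[cx+hx,cy+hy,z],[cx-hx,cy+hy,z]]
def draw(f,polys,crop,k,name):
    x0,y0,x1,y1=crop; im=cv2.resize(f['frame'][y0:y1,x0:x1],None,fx=k,fy=k,interpolation=cv2.INTER_CUBIC)
    for P in polys: cv2.polylines(im,[np.int32(((proj(f,P)-[x0,y0]+.5)*k)*16)],True,(0,0,255),1,cv2.LINE_AA,4)
    cv2.imwrite('pics/'+name,im)
E
python3 - <<'E'
from ov import *
f=load('top'); C=cloud(f); m=blue(f)>0
for x0,x1,y0,y1 in((135,210,245,300),(212,290,242,300)):
    Q=C[y0:y1,x0:x1][m[y0:y1,x0:x1]]; Q=Q[(Q[:,2]>28)&(Q[:,2]<40)]; print('depth rim',longaxis(Q),len(Q),Q.mean(0))
Q=C[130:245,125:400].reshape(-1,3)
for lo,hi in((-300,-180),(230,330)):
    q=Q[(Q[:,1]>lo)&(Q[:,1]<hi)]; t=q[:,2].max(); q=q[q[:,2]>np.sort(q[:,2])[-15]-8]; print('post',t,q.mean(0).round(1),q.min(0).round(),q.max(0).round())
g=cv2.cvtColor(f['frame'],cv2.COLOR_BGR2GRAY)
Q=C[225:290,340:400].reshape(-1,3); q=Q[(Q[:,2]>118)]; print('handle',q.mean(0),longaxis(q))
Q=C[225:290,310:430].reshape(-1,3); q=Q[(Q[:,2]>94)&(Q[:,2]<115)]
for s in (q[q[:,1]>-130],q[q[:,1]<-260]): print('hook',longaxis(s))
# vial/gauze/timer/tin/tape
for n,p,z in(('vial',(208,241),53),('gauze',(236,226),15),('timer',(283,214),18),('tin',(301,319),20),('tape',(195,327),25)): print(n,onplane(f,p,z)[0].round())
tr=[box(23,66,34),box(20,63,34)]
draw(f,[frame((478,243),-21.5,b) for b in tr]+[frame((472,69),23.1,b) for b in tr]+[frame((453,-192),-7.3,b) for b in [box(23,104,30),box(7,13,134,10,0),box(22,8,104,45.5,96),box(22,8,104,45.5,-96)]],(130,215,430,300),2.6,'ov1.png')
E
```

```text
depth rim (array([481.8, 245.1], dtype=float32), -21.91, array([ 44.6, 131.3], dtype=float32)) 200 [477.93546831 243.91899249  32.48934548]
depth rim (array([474. ,  69.4], dtype=float32), 22.89, array([ 45.3, 129.9], dtype=float32)) 211 [470.46535012  68.97478007  32.6384703 ]
post 229.11056561767055 [ 651.5 -219.1  224.8] [ 639. -230.  220.] [ 666. -208.  229.]
post 245.6913362682801 [668.7 279.8 238. ] [656. 278. 232.] [682. 283. 246.]
handle [ 462.17687623 -193.37091087  131.29110173] (array([ 462.9, -193.4], dtype=float32), -3.27, array([13.4, 24.2], dtype=float32))
hook (array([ 510.8, -103.4], dtype=float32), 80.19, array([23.4, 46.4], dtype=float32))
hook (array([ 487.1, -293.2], dtype=float32), 79.96, array([22. , 46.2], dtype=float32))
vial [541. 158.  53.]
gauze [583. 100.  15.]
timer [605. -10.  18.]
tin [361. -39.  20.]
tape [356. 193.  25.]
```

View pics/ov1.png

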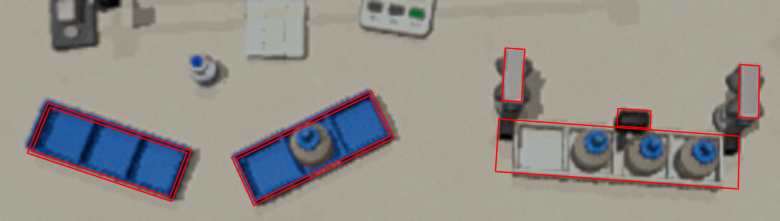

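The overlay fits both trays (centres about (110,150) and (313,148)), the carrier, its handle and its hooks. Next is a helper that converts a world target into tool-axis shifts.

```bash
cat > go.py <<'E'
import sys
from h import *
from scipy.spatial.transform import Rotation as R
s=status.read_state(); w,x,y,z=s['ee_rot']; M=R.from_quat([x,y,z,w]).as_matrix()
a0=np.degrees(np.arctan2(M[1,1],M[0,1])); g=s['tcp_pos']+163*M[:,2]
print('t %.2f grasp'%s['t'],g.round(1),'yang %.1f'%a0,'open %.2f F %.1f'%(s['opening'],s['gripper_force']),'cf',s['contact_force'].round(1),'q7 %.2f'%s['qpos'][6])
for arg in sys.argv[1:]:
    v=[float(i) for i in arg.split(',')]; p=np.array(v[:3])-g
    sp=(a0-v[3]+180)%360-180 if len(v)>3 else 0
    print(arg,'-> dp',(M.T@p).round(1),'spin',round(sp,1))
E
python3 go.py 260,400,241,-22 472,69,150,-67
python3 - <<'E'
from ov import *
f=load('top'); m=blue(f); C=cloud(f)
print('nozzle',onplane(f,(248.8,265),90))
s=C[255:285,235:265]; q=s[(s[...,2]>70)&(s[...,2]<100)]; print(q.mean(0),len(q))
E
```

```text
t 0.10 grasp [222.9 636.6 240.8] yang 70.7 open 1.00 F 0.0 cf [-0.6 -0.9  0.4] q7 -0.08
260,400,241,-22 -> dp [-1.132e+02 -2.110e+02  1.000e-01] spin 92.7
472,69,150,-67 -> dp [-422.6 -453.3   91.6] spin 137.7
nozzle [[474.92452794  65.18631539  90.        ]]
[473.34482414  69.25019109  78.11400103] 37
```

```bash
python3 -m crank '[{"hand":1,"dp":[-28,-53,0],"spin":7},{"hand":1,"dp":[-57,-106,0],"spin":14},{"hand":1,"dp":[-85,-158,0],"spin":21},{"hand":1,"dp":[-113,-211,0],"spin":28},{"hand":1,"dp":[-150,-240,0],"spin":35},{"hand":1,"dp":[-190,-270,0],"spin":42},{"hand":1,"dp":[-230,-300,0],"spin":49},{"hand":1,"dp":[-260,-330,0],"spin":56},{"hand":1,"dp":[-290,-355,0],"spin":63},{"hand":1,"dp":[-320,-380,0],"spin":70},{"hand":1,"dp":[-350,-400,0],"spin":77},{"hand":1,"dp":[-380,-425,0],"spin":84}]' 15; python3 go.py 473,69,150,-67
```

```text
t: 1.1
tcp_pos: [401.2, 174.7, 404.7]
ee_rot: [-0.0, 0.786, 0.618, 0.0]
contact_force: [1.2, 1.1, -0.6]
opening: 1.002
gripper_force: 0.0
t 1.10 grasp [401.2 174.7 241.7] yang -13.6 open 1.00 F 0.0 cf [ 1.2  1.1 -0.6] q7 -0.74
473,69,150,-67 -> dp [-85.9  94.7  91.6] spin 53.4
```

```bash
python3 -m crank '[{"hand":1,"dp":[-20,20,15],"spin":7},{"hand":1,"dp":[-40,40,30],"spin":14},{"hand":1,"dp":[-60,60,45],"spin":21},{"hand":1,"dp":[-86,95,60],"spin":28},{"hand":1,"dp":[-86,95,75],"spin":35},{"hand":1,"dp":[-86,95,92],"spin":42},{"hand":1,"dp":[-86,95,92],"spin":49},{"hand":1,"dp":[-86,95,92],"spin":53.4},{"hand":1,"dp":[-86,95,92],"spin":53.4},{"hand":1,"dp":[-86,95,92],"spin":53.4},{"hand":1,"dp":[-86,95,92],"spin":53.4}]' ; python3 go.py 473,69,52,-67
python3 - <<'E'
from ov import *
for n in('top','scene'):
    f=grab(n)
    if n=='top': draw(f,[],(180,220,340,340),4,'a_'+n+'.png')
    else: draw(f,[],(180,180,360,315),4,'a_'+n+'.png')
a=[cv2.imread('pics/a_%s.png'%n) for n in('top','scene')]
h=max(i.shape[0] for i in a); cv2.imwrite('pics/a.png',cv2.resize(np.hstack([cv2.copyMakeBorder(i,0,h-i.shape[0],0,0,0) for i in a]),None,fx=.58,fy=.58))
E
```

```text
t: 2.02
tcp_pos: [473.6, 71.4, 312.7]
ee_rot: [-0.0, 0.979, 0.203, 0.0]
contact_force: [0.7, 0.1, 0.1]
opening: 1.001
gripper_force: 0.0
t 2.02 grasp [473.6  71.4 149.7] yang -66.5 open 1.00 F 0.0 cf [0.7 0.1 0.1] q7 -1.13
473,69,52,-67 -> dp [-1.5  2.  97.7] spin 0.5
```

View pics/a.png

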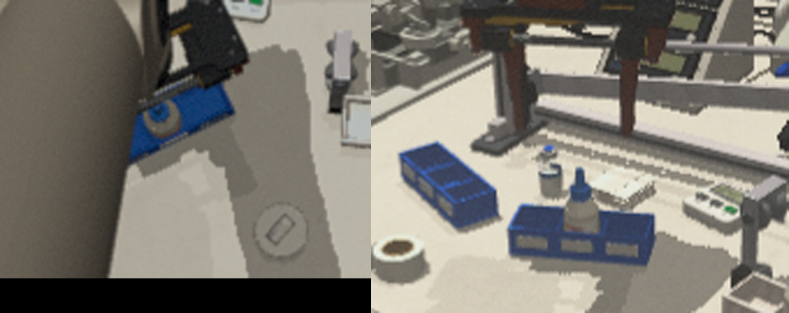

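The gripper is squarely above the tray, with the bottle nozzle at about (270,254) in the scene view, between the fingers. Descending.

```bash
python3 -m crank '[{"hand":1,"dp":[-1.5,2,30],"spin":0.5},{"hand":1,"dp":[-1.5,2,60],"spin":0.5},{"hand":1,"dp":[-1.5,2,85],"spin":0.5},{"hand":1,"dp":[-1.5,2,98],"spin":0.5},{"hand":1,"dp":[-1.5,2,98],"spin":0.5},{"hand":0.3,"dp":[-1.5,2,98],"spin":0.5},{"hand":0.3,"dp":[-1.5,2,98],"spin":0.5},{"hand":0.3,"dp":[-1.5,2,98],"spin":0.5},{"hand":0.3,"dp":[-1.5,2,98],"spin":0.5},{"hand":0.3,"dp":[-1.5,2,98],"spin":0.5},{"hand":0.3,"dp":[-1.5,2,98],"spin":0.5}]' 15 ; python3 go.py
python3 - <<'E'
from h import *
f=load('scene'); print(onplane(f,(270,254),88))
E
```

```text
t: 3.03
tcp_pos: [473.2, 68.9, 215.2]
ee_rot: [-0.0, 0.98, 0.198, 0.001]
contact_force: [0.0, -0.6, 0.6]
opening: 0.585
gripper_force: 0.0
t 3.03 grasp [473.4  69.   52.2] yang -67.2 open 0.59 F 0.0 cf [ 0.  -0.6  0.6] q7 -0.98
[[471.63727705  65.91948286  88.        ]]
```

```bash
python3 -m crank '[{"hand":0,"dp":[0,0,0],"spin":0},{"hand":0,"dp":[0,0,0],"spin":0},{"hand":0,"dp":[0,0,0],"spin":0},{"hand":0,"dp":[0,0,0],"spin":0},{"hand":0,"dp":[0,0,0],"spin":0},{"hand":0,"dp":[0,0,0],"spin":0},{"hand":0,"dp":[0,0,0],"spin":0}]' 15 ; python3 go.py 473,69,150,-67
```

```text
t: 3.62
tcp_pos: [473.1, 68.8, 214.7]
ee_rot: [-0.0, 0.98, 0.198, 0.0]
contact_force: [-0.8, 0.6, 1.9]
opening: 0.368
gripper_force: 15.0
t 3.62 grasp [473.1  68.8  51.7] yang -67.2 open 0.37 F 15.0 cf [-0.8  0.6  1.9] q7 -0.98
473,69,150,-67 -> dp [ -0.   -0.2 -98.3] spin -0.2
```

```bash
python3 -m crank '[{"hand":0,"dp":[0,0,-20],"spin":0},{"hand":0,"dp":[0,0,-50],"spin":0},{"hand":0,"dp":[0,0,-85],"spin":0},{"hand":0,"dp":[0,0,-118],"spin":0},{"hand":0,"dp":[0,0,-118],"spin":0}]' ; python3 go.py 461.4,-125.9,170,-7.2
python3 - <<'E'
from ov import *
for n in('top','scene'): 
    f=grab(n)
    print(n,np.round(proj(f,[[473,69,170]])))
E
```

```text
t: 4.03
tcp_pos: [475.0, 68.4, 337.4]
ee_rot: [-0.001, 0.98, 0.197, 0.004]
contact_force: [1.4, 0.0, -0.8]
opening: 0.371
gripper_force: 15.0
t 4.03 grasp [476.2  68.9 174.4] yang -67.3 open 0.37 F 15.0 cf [ 1.4  0.  -0.8] q7 -1.16
461.4,-125.9,170,-7.2 -> dp [-89.1 173.9   3.6] spin -60.1
top [[243. 258.]]
scene [[268. 218.]]
```

```bash
python3 -m crank '[{"hand":0,"dp":[-10,20,0],"spin":-6},{"hand":0,"dp":[-20,40,0],"spin":-12},{"hand":0,"dp":[-30,60,0],"spin":-18},{"hand":0,"dp":[-40,80,0],"spin":-24},{"hand":0,"dp":[-50,100,0],"spin":-30},{"hand":0,"dp":[-60,120,0],"spin":-36},{"hand":0,"dp":[-70,140,0],"spin":-42},{"hand":0,"dp":[-78,158,0],"spin":-48},{"hand":0,"dp":[-84,170,0],"spin":-54},{"hand":0,"dp":[-86,175,0],"spin":-60},{"hand":0,"dp":[-86,175,0],"spin":-60},{"hand":0,"dp":[-86,175,0],"spin":-60}]' ; python3 -m crank '[{"hand":0,"dp":[0,0,0],"spin":0},{"hand":0,"dp":[0,0,0],"spin":0}]'; python3 go.py 461.4,-125.9,120,-7.2
```

```text
t: 5.13
tcp_pos: [461.0, -125.9, 331.3]
ee_rot: [-0.001, 0.751, 0.66, -0.001]
contact_force: [1.1, 0.7, 0.0]
opening: 0.37
gripper_force: 15.0
t: 5.3
tcp_pos: [461.5, -125.0, 332.0]
ee_rot: [-0.0, 0.75, 0.661, -0.0]
contact_force: [-0.8, -0.5, -0.3]
opening: 0.371
gripper_force: 15.0
t 5.30 grasp [ 461.3 -125.   169. ] yang -7.2 open 0.37 F 15.0 cf [-0.8 -0.5 -0.3] q7 0.21
461.4,-125.9,120,-7.2 -> dp [-0.9  0.2 49. ] spin -0.0
```

```bash
python3 - <<'E'
from ov import *
f=grab('scene'); draw(f,[frame((453,-192.4),-7.2,b) for b in [box(23,104,30),box(20,20,30,0,67),box(7,13,134,10,0)]],(290,150,450,360),2.8,'b.png')
g=grab('top'); draw(g,[frame((453,-192.4),-7.2,b) for b in [box(23,104,30),box(20,20,30,0,67)]],(310,210,440,300),2.8,'b2.png')
a=[cv2.imread('pics/'+n) for n in('b.png','b2.png')]; h=a[0].shape[0]
cv2.imwrite('pics/bb.png',np.hstack([a[0],cv2.copyMakeBorder(a[1],0,h-a[1].shape[0],0,0,0)])[:600,:800])
E
```

```text
(no output)
```

View pics/bb.png

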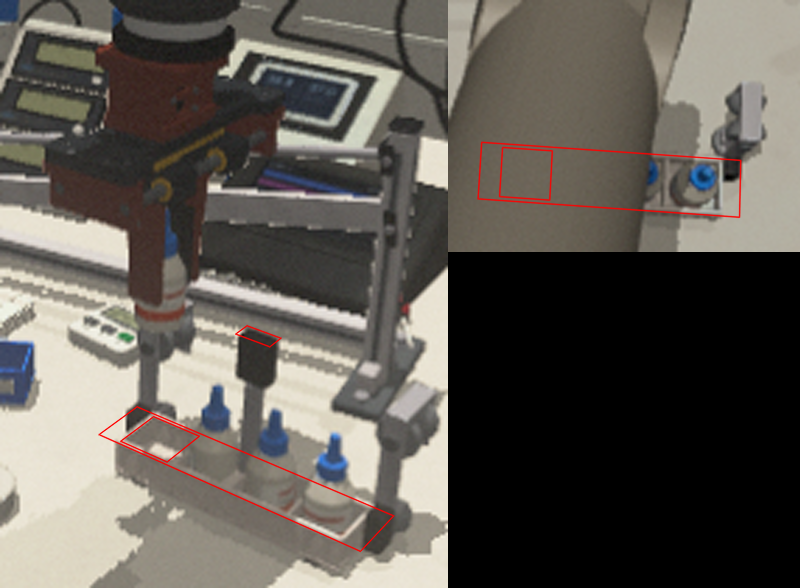

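The held bottle hangs over the free compartment at about (165,330) in the crop. The drawn outlines sit a pixel or two off, so I'll check for an offset common to both.

```bash
python3 - <<'E'
from ov import *
f=load('scene'); t=np.linspace(0,2*np.pi,40)
cyl=lambda z,r:np.c_[461.4+r*np.cos(t),-125.4+r*np.sin(t),t*0+z]
B=lambda y,z,r:frame((453,-192.4),-7.2,np.c_[r*np.cos(t),y+r*np.sin(t),t*0+z])
draw(f,[cyl(124.3,17),cyl(144,17)]+[frame((453,-192.4),-7.2,b) for b in [box(23,87,30),box(20,20,30,0,67),box(23,87,0)]]+[B(y,59,17) for y in(24,-24,-67)],(320,240,440,360),6,'c.png')
E
```

```text
(no output)
```

View pics/c.png

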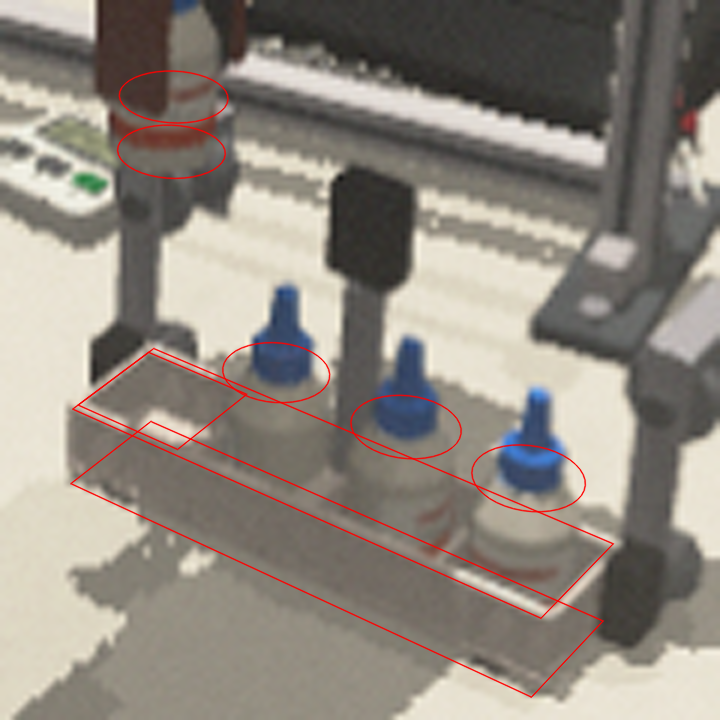

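Carrier rim (left corner at (70,412)) and held bottle (base at (170,180)) both match their overlays within about 1 mm. Lowering.

```bash
python3 -m crank '[{"hand":0,"dp":[-0.5,0,25],"spin":0},{"hand":0,"dp":[-0.5,0,50],"spin":0},{"hand":0,"dp":[-0.5,0,70],"spin":0},{"hand":0,"dp":[-0.5,0,85],"spin":0},{"hand":0,"dp":[-0.5,0,97],"spin":0},{"hand":0,"dp":[-0.5,0,105],"spin":0},{"hand":0,"dp":[-0.5,0,111],"spin":0},{"hand":0,"dp":[-0.5,0,116],"spin":0},{"hand":0,"dp":[-0.5,0,116],"spin":0},{"hand":0,"dp":[-0.5,0,116],"spin":0}]' ; python3 go.py 461.4,-125.9,52,-7.2
```

```text
t: 6.23
tcp_pos: [461.7, -126.3, 216.9]
ee_rot: [0.0, 0.75, 0.661, 0.0]
contact_force: [0.3, -0.7, 0.0]
opening: 0.372
gripper_force: 15.0
t 6.23 grasp [ 461.7 -126.3   53.9] yang -7.2 open 0.37 F 15.0 cf [ 0.3 -0.7  0. ] q7 0.38
461.4,-125.9,52,-7.2 -> dp [ 0.4 -0.4  1.9] spin -0.0
```

Bottle is in freely; lower 2 mm, open, and rise.

```bash
python3 -m crank '[{"hand":0,"dp":[0,0,1],"spin":0},{"hand":0,"dp":[0,0,2],"spin":0},{"hand":0.7,"dp":[0,0,2],"spin":0},{"hand":0.7,"dp":[0,0,2],"spin":0},{"hand":0.7,"dp":[0,0,2],"spin":0},{"hand":0.7,"dp":[0,0,2],"spin":0},{"hand":0.7,"dp":[0,0,2],"spin":0},{"hand":0.7,"dp":[0,0,-20],"spin":0},{"hand":0.7,"dp":[0,0,-50],"spin":0},{"hand":0.7,"dp":[0,0,-90],"spin":0},{"hand":0.7,"dp":[0,0,-120],"spin":0},{"hand":0.7,"dp":[0,0,-120],"spin":0}]' ; python3 go.py 462.9,-193.6,172,-7.2 462.9,-193.6,119,-7.2
```

```text
t: 7.23
tcp_pos: [463.2, -127.4, 341.8]
ee_rot: [0.003, 0.75, 0.661, 0.003]
contact_force: [0.8, 0.4, 0.8]
opening: 0.698
gripper_force: 0.0
t 7.23 grasp [ 464.7 -127.3  178.8] yang -7.2 open 0.70 F 0.0 cf [0.8 0.4 0.8] q7 0.22
462.9,-193.6,172,-7.2 -> dp [-66.    6.5   6.7] spin -0.0
462.9,-193.6,119,-7.2 -> dp [-66.    6.1  59.7] spin -0.0
```

```bash
python3 -m crank '[{"hand":0.7,"dp":[-20,3,0],"spin":0},{"hand":0.7,"dp":[-45,6,0],"spin":0},{"hand":0.7,"dp":[-67,9.5,0],"spin":0},{"hand":0.7,"dp":[-67,9.5,0],"spin":0},{"hand":0.7,"dp":[-67,9.5,0],"spin":0},{"hand":0.7,"dp":[-67,9.5,0],"spin":0}]' ; python3 go.py 462.9,-193.6,119,-7.2
python3 - <<'E'
from ov import *
g=grab('top'); C=cloud(g); f=grab('scene'); m=blue(f)
m[:200]=0; m[:,:340]=0; m[:,430:]=0; m[350:]=0
n,l,s,c=cv2.connectedComponentsWithStats(m)
for i in range(1,n):
    if s[i,4]>15: print(s[i],c[i].round(1))
for y in(67,24,-24,-67): print(y,proj(f,frame((453,-192.4),-7.2,[[0,y,77]])).round(1))
E
```

```text
t: 7.73
tcp_pos: [462.4, -193.4, 336.2]
ee_rot: [-0.001, 0.75, 0.661, -0.0]
contact_force: [-0.2, -0.7, -0.0]
opening: 0.698
gripper_force: 0.0
t 7.73 grasp [ 462.2 -193.3  173.2] yang -7.2 open 0.70 F 0.0 cf [-0.2 -0.7 -0. ] q7 0.38
462.9,-193.6,119,-7.2 -> dp [-0.2  0.7 54.2] spin 0.0
[403 216  17   4  24] [410.1 217.6]
[342 280   9  12  51] [345.9 287.1]
[362 288  10  13  63] [366.5 295.2]
[383 297   9  15  65] [387.5 305.6]
[404 309  10   9  46] [408.5 314.4]
67 [[347.4 285.9]]
24 [[365.9 293.5]]
-24 [[387.8 302.4]]
-67 [[408.4 310.8]]
```

All four nozzles show where they should in the scene view. Now gripping the handle.

```bash
python3 -m crank '[{"hand":0.7,"dp":[0,0.5,20],"spin":0},{"hand":0.7,"dp":[0,0.5,40],"spin":0},{"hand":0.7,"dp":[0,0.5,54],"spin":0},{"hand":0.3,"dp":[0,0.5,54],"spin":0},{"hand":0.3,"dp":[0,0.5,54],"spin":0},{"hand":0.3,"dp":[0,0.5,54],"spin":0},{"hand":0,"dp":[0,0.5,54],"spin":0},{"hand":0,"dp":[0,0.5,54],"spin":0},{"hand":0,"dp":[0,0.5,54],"spin":0},{"hand":0,"dp":[0,0.5,54],"spin":0},{"hand":0,"dp":[0,0.5,54],"spin":0},{"hand":0,"dp":[0,0.5,54],"spin":0}]' 30; python3 -m crank '[{"hand":0,"dp":[0,0,0],"spin":0},{"hand":0,"dp":[0,0,0],"spin":0},{"hand":0,"dp":[0,0,0],"spin":0}]'; python3 go.py
```

```text
t: 8.83
tcp_pos: [463.4, -194.1, 282.9]
ee_rot: [0.0, 0.75, 0.661, 0.0]
contact_force: [1.3, -0.5, 1.1]
opening: 0.156
gripper_force: 30.0
t: 9.08
tcp_pos: [463.4, -194.1, 282.9]
ee_rot: [0.0, 0.75, 0.661, 0.0]
contact_force: [0.4, 0.5, 3.0]
opening: 0.16
gripper_force: 30.0
t 9.08 grasp [ 463.6 -194.1  119.9] yang -7.2 open 0.16 F 30.0 cf [0.4 0.5 3. ] q7 0.45
```

```bash
python3 -m crank '[{"hand":0,"dp":[0,0,-5],"spin":0},{"hand":0,"dp":[0,0,-15],"spin":0},{"hand":0,"dp":[0,0,-30],"spin":0},{"hand":0,"dp":[0,0,-47],"spin":0},{"hand":0,"dp":[0,0,-64],"spin":0},{"hand":0,"dp":[0,0,-82],"spin":0},{"hand":0,"dp":[0,0,-100],"spin":0},{"hand":0,"dp":[0,0,-118],"spin":0},{"hand":0,"dp":[0,0,-136],"spin":0},{"hand":0,"dp":[0,0,-146],"spin":0},{"hand":0,"dp":[0,0,-150],"spin":0},{"hand":0,"dp":[0,0,-150],"spin":0}]' 30;  python3 -m crank '[{"hand":0,"dp":[0,0,0],"spin":0},{"hand":0,"dp":[0,0,0],"spin":0}]'; python3 go.py 530,-60,268,14.5
```

```text
t: 10.08
tcp_pos: [462.8, -194.1, 433.1]
ee_rot: [0.0, 0.75, 0.661, 0.0]
contact_force: [0.2, 0.1, -6.4]
opening: 0.157
gripper_force: 30.0
t: 10.25
tcp_pos: [462.6, -193.8, 431.5]
ee_rot: [-0.001, 0.75, 0.661, -0.001]
contact_force: [-0.4, 0.6, -6.2]
opening: 0.161
gripper_force: 30.0
t 10.25 grasp [ 462.2 -193.8  268.5] yang -7.2 open 0.16 F 30.0 cf [-0.4  0.6 -6.2] q7 0.28
530,-60,268,14.5 -> dp [141.2  50.5   0.4] spin -21.7
```

```bash
python3 -m crank '[{"hand":0,"dp":[6,2,0],"spin":-1},{"hand":0,"dp":[18,6,0],"spin":-3},{"hand":0,"dp":[34,12,0],"spin":-5.5},{"hand":0,"dp":[52,18,0],"spin":-8},{"hand":0,"dp":[70,25,0],"spin":-11},{"hand":0,"dp":[88,32,0],"spin":-14},{"hand":0,"dp":[105,38,0],"spin":-16.5},{"hand":0,"dp":[120,43,0],"spin":-19},{"hand":0,"dp":[132,47,0],"spin":-20.5},{"hand":0,"dp":[139,50,0],"spin":-21.5},{"hand":0,"dp":[141,50.5,0],"spin":-21.7},{"hand":0,"dp":[141,50.5,0],"spin":-21.7}]' ;  python3 -m crank '[{"hand":0,"dp":[0,0,0],"spin":0},{"hand":0,"dp":[0,0,0],"spin":0}]'; python3 go.py 587,-58,266,14.5
python3 - <<'E'
from ov import *
g=grab('top'); C=cloud(g); f=grab('scene')
Cs=cloud(f)
# carrier frame from grasp pose
o=np.array([530,-60,268-119.7]); X=frame([0,0],14.5,[[10,0,0]])[0]
P=[frame(o-X,14.5,b) for b in [box(23,87,30),box(7,13,134,10,0),box(22,8,104,45.5,96),box(22,8,104,45.5,-96)]]
ra=lambda y,z:np.array([640.2,29.7,160.6])+y*np.array([-.0445*.9877,.9867,-.1564])+np.array([0,0,z])
P+=[[ra(-240,5),ra(240,5)]]
draw(f,P,(200,140,450,330),1.9,'d.png'); draw(g,P,(130,140,430,300),1.9,'d2.png')
a=[cv2.imread('pics/'+n) for n in('d.png','d2.png')]
h=max(i.shape[1] for i in a); cv2.imwrite('pics/dd.png',cv2.resize(np.vstack([cv2.copyMakeBorder(i,0,0,0,h-i.shape[1],0) for i in a]),None,fx=.9,fy=.9))
E
```

```text
t: 11.25
tcp_pos: [530.9, -60.4, 432.5]
ee_rot: [-0.0, 0.612, 0.791, -0.0]
contact_force: [-0.1, -1.1, -6.7]
opening: 0.159
gripper_force: 30.0
t: 11.42
tcp_pos: [530.4, -61.7, 432.7]
ee_rot: [0.0, 0.613, 0.79, -0.0]
contact_force: [0.0, 0.6, -6.2]
opening: 0.159
gripper_force: 30.0
t 11.42 grasp [530.4 -61.8 269.7] yang 14.4 open 0.16 F 30.0 cf [ 0.   0.6 -6.2] q7 0.38
587,-58,266,14.5 -> dp [-10.4  55.8   3.7] spin -0.1
```

View pics/dd.png

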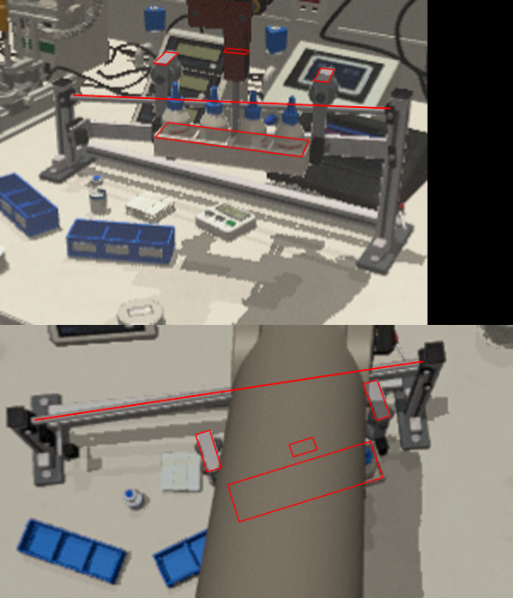

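Overlays match: the carrier hangs level, hooks at (165,57) and (323,73) in the upper crop, bar along the red line. The tool can't tilt, so I'll seat the right hook first with the carrier yawed. Lowering further then lets it pivot in the grip to the rail slope.

```bash
python3 -m crank '[{"hand":0,"dp":[-2,8,0],"spin":0},{"hand":0,"dp":[-4,20,0],"spin":0},{"hand":0,"dp":[-6,33,0],"spin":0},{"hand":0,"dp":[-8,45,0],"spin":0},{"hand":0,"dp":[-10,53,0],"spin":0},{"hand":0,"dp":[-10,56,0],"spin":0},{"hand":0,"dp":[-10,56,0],"spin":0},{"hand":0,"dp":[-10,56,0],"spin":0},{"hand":0,"dp":[-10,56,0],"spin":0}]' 25;  python3 go.py 587,-58,240,14.5
```

```text
t: 12.27
tcp_pos: [587.0, -56.5, 432.5]
ee_rot: [-0.0, 0.612, 0.791, -0.0]
contact_force: [-0.4, -0.2, -5.3]
opening: 0.155
gripper_force: 25.0
t 12.27 grasp [586.9 -56.5 269.5] yang 14.5 open 0.15 F 25.0 cf [-0.4 -0.2 -5.3] q7 0.41
587,-58,240,14.5 -> dp [-1.5 -0.3 29.5] spin -0.0
```

```bash
python3 -m crank '[{"hand":0,"dp":[-1.5,0,8],"spin":0},{"hand":0,"dp":[-1.5,0,16],"spin":0},{"hand":0,"dp":[-1.5,0,22],"spin":0},{"hand":0,"dp":[-1.5,0,26],"spin":0},{"hand":0,"dp":[-1.5,0,28],"spin":0},{"hand":0,"dp":[-1.5,0,30],"spin":0},{"hand":0,"dp":[-1.5,0,30],"spin":0}]' 25;  python3 go.py
python3 -m crank '[{"hand":0,"dp":[0,0,2],"spin":0},{"hand":0,"dp":[0,0,4],"spin":0},{"hand":0,"dp":[1,0,6],"spin":0},{"hand":0,"dp":[1,0,6],"spin":0}]' 25;  python3 go.py
```

```text
t: 12.85
tcp_pos: [588.4, -57.4, 402.8]
ee_rot: [0.001, 0.612, 0.791, 0.0]
contact_force: [0.8, 1.4, -5.0]
opening: 0.158
gripper_force: 25.0
t 12.85 grasp [588.6 -57.5 239.8] yang 14.5 open 0.16 F 25.0 cf [ 0.8  1.4 -5. ] q7 0.43
t: 13.18
tcp_pos: [588.0, -56.3, 396.8]
ee_rot: [0.001, 0.612, 0.791, 0.0]
contact_force: [3.1, 1.3, -3.3]
opening: 0.158
gripper_force: 25.0
t 13.18 grasp [588.3 -56.3 233.8] yang 14.5 open 0.16 F 25.0 cf [ 3.1  1.3 -3.3] q7 0.43
```

```bash
python3 -m crank '[{"hand":0,"dp":[1,-1,2],"spin":0},{"hand":0,"dp":[2,-1,4],"spin":0},{"hand":0,"dp":[3,-1,6],"spin":0},{"hand":0,"dp":[4,-1,8],"spin":0},{"hand":0,"dp":[5,-1,10],"spin":0},{"hand":0,"dp":[6,-1,12],"spin":0},{"hand":0,"dp":[6,-1,12.5],"spin":0},{"hand":0,"dp":[6,-1,12.5],"spin":0}]' 25;  python3 go.py
python3 - <<'E'
from ov import *
f=grab('scene'); g=grab('top'); draw(f,[],(240,150,440,300),4,'e.png')
E
```

```text
t: 13.85
tcp_pos: [585.1, -51.0, 383.9]
ee_rot: [-0.0, 0.612, 0.791, -0.0]
contact_force: [1.8, 1.3, -2.3]
opening: 0.156
gripper_force: 25.5
t 13.85 grasp [585.  -51.  220.9] yang 14.5 open 0.16 F 25.5 cf [ 1.8  1.3 -2.3] q7 0.42
```

View pics/e.png

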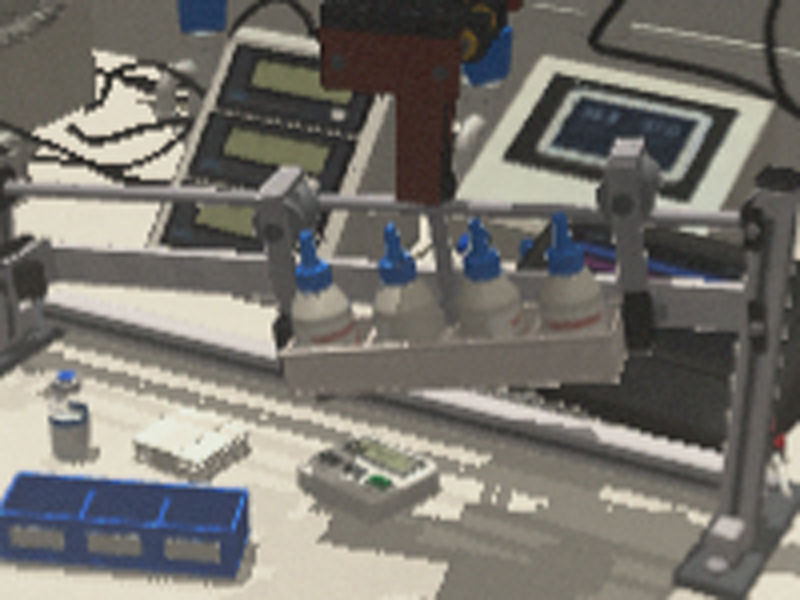

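The carrier has tilted to the slope, with the right hook on the bar at (628,190) and the left hook in front of it at (285,200). Raise about 24 mm, keep the tilt, then yaw parallel over the bar.

```bash
python3 -m crank '[{"hand":0,"dp":[0,0,-4],"spin":0},{"hand":0,"dp":[0,0,-9],"spin":0},{"hand":0,"dp":[0,0,-14],"spin":0},{"hand":0,"dp":[0,0,-19],"spin":0},{"hand":0,"dp":[0,0,-23],"spin":0},{"hand":0,"dp":[0,0,-26],"spin":0},{"hand":0,"dp":[0,0,-26],"spin":0},{"hand":0,"dp":[0,0,-26],"spin":0}]' 30;  python3 go.py 606.5,-63,247,2.5
```

```text
t: 14.62
tcp_pos: [585.2, -51.1, 410.3]
ee_rot: [0.0, 0.612, 0.791, 0.0]
contact_force: [-0.3, -0.7, -6.0]
opening: 0.157
gripper_force: 30.4
t 14.62 grasp [585.2 -51.1 247.3] yang 14.5 open 0.16 F 30.4 cf [-0.3 -0.7 -6. ] q7 0.41
606.5,-63,247,2.5 -> dp [-16.9  17.7   0.3] spin 12.0
```

```bash
python3 -m crank '[{"hand":0,"dp":[-1,1,0],"spin":1},{"hand":0,"dp":[-4,4,0],"spin":3},{"hand":0,"dp":[-7,7,0],"spin":5},{"hand":0,"dp":[-10,10,0],"spin":7},{"hand":0,"dp":[-13,13,0],"spin":9},{"hand":0,"dp":[-15,16,0],"spin":11},{"hand":0,"dp":[-17,17.5,0],"spin":12},{"hand":0,"dp":[-17,17.5,0],"spin":12},{"hand":0,"dp":[-17,17.5,0],"spin":12}]' 30;  python3 go.py 608,-63,225.6,2.5
python3 - <<'E'
from ov import *
f=grab('scene'); g=grab('top'); draw(f,[],(240,150,440,300),4,'e2.png')
E
```

```text
t: 15.37
tcp_pos: [606.3, -63.2, 409.8]
ee_rot: [-0.0, 0.691, 0.722, -0.0]
contact_force: [-0.8, -0.5, -6.2]
opening: 0.158
gripper_force: 30.4
t 15.37 grasp [606.2 -63.3 246.8] yang 2.5 open 0.16 F 30.4 cf [-0.8 -0.5 -6.2] q7 0.25
608,-63,225.6,2.5 -> dp [ 0.2  1.8 21.2] spin 0.0
```

View pics/e2.png

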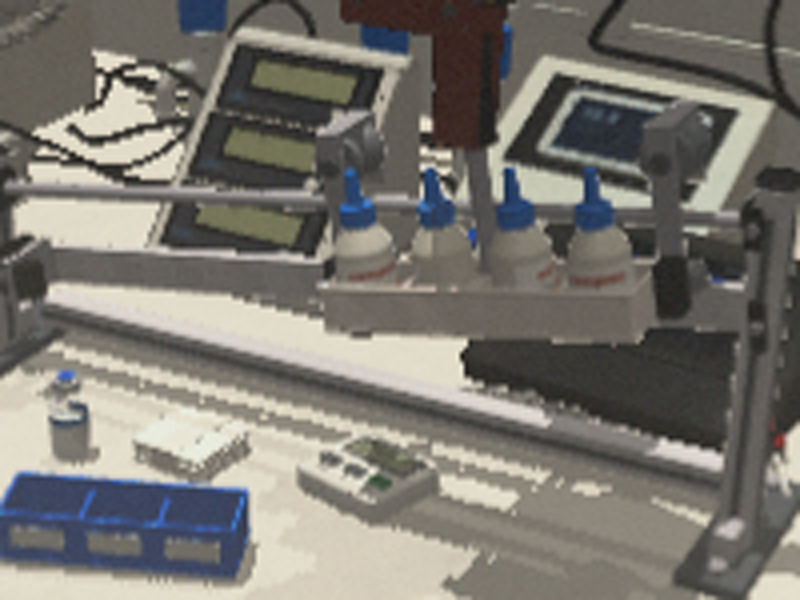

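The carrier is parallel over the bar, rollers at about (365,145) and (690,150), some 15 mm above riding height, with no contact load. Lower it.

```bash
python3 -m crank '[{"hand":0,"dp":[0,0.5,3],"spin":0},{"hand":0,"dp":[0,1,6],"spin":0},{"hand":0,"dp":[0,1,9],"spin":0},{"hand":0,"dp":[0,1,12],"spin":0},{"hand":0,"dp":[0,1,14],"spin":0},{"hand":0,"dp":[0,1,16],"spin":0},{"hand":0,"dp":[0,1,16],"spin":0}]' 20;  python3 go.py; python3 -m crank '[{"hand":0,"dp":[0,0,1],"spin":0},{"hand":0,"dp":[0,0,2],"spin":0},{"hand":0,"dp":[0,0,3],"spin":0},{"hand":0,"dp":[0,0,3],"spin":0}]' 20;  python3 go.py
```

```text
t: 16.05
tcp_pos: [607.7, -63.0, 394.1]
ee_rot: [0.0, 0.692, 0.722, 0.0]
contact_force: [0.6, 0.7, -5.3]
opening: 0.157
gripper_force: 20.0
t 16.05 grasp [607.8 -63.  231.1] yang 2.5 open 0.16 F 20.0 cf [ 0.6  0.7 -5.3] q7 0.26
t: 16.38
tcp_pos: [607.9, -63.0, 391.5]
ee_rot: [0.001, 0.691, 0.722, 0.001]
contact_force: [2.5, -0.3, -3.1]
opening: 0.156
gripper_force: 20.0
t 16.38 grasp [608.2 -63.  228.5] yang 2.5 open 0.16 F 20.0 cf [ 2.5 -0.3 -3.1] q7 0.26
```

```bash
python3 -m crank '[{"hand":0,"dp":[0,1,1],"spin":0},{"hand":0,"dp":[0,1.5,2],"spin":0},{"hand":0,"dp":[0,1.5,3],"spin":0},{"hand":0,"dp":[0,1.5,3],"spin":0}]' 20;  python3 go.py
python3 - <<'E'
from ov import *
f=grab('scene'); g=grab('top'); draw(f,[],(240,150,440,300),4,'e3.png')
E
```

```text
t: 16.72
tcp_pos: [609.9, -62.8, 388.9]
ee_rot: [0.001, 0.691, 0.723, 0.001]
contact_force: [5.8, 0.9, -0.2]
opening: 0.157
gripper_force: 20.0
t 16.72 grasp [610.4 -62.8 225.9] yang 2.5 open 0.16 F 20.0 cf [ 5.8  0.9 -0.2] q7 0.26
```

View pics/e3.png

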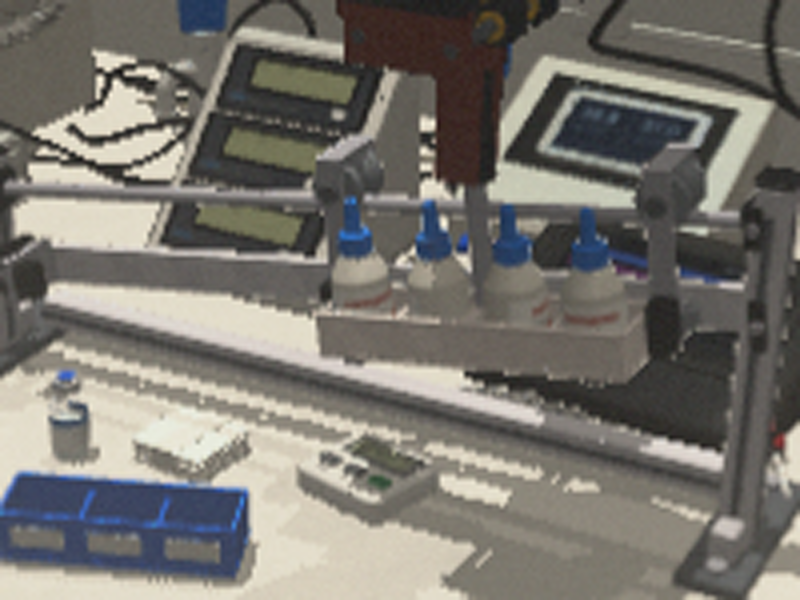

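Both hooks are over the bar, rollers at (360,175) and (685,185), and the rail carries the weight. The sideways force suggests the grooves need a little more +x.

```bash
python3 -m crank '[{"hand":0,"dp":[0,1,0],"spin":0},{"hand":0,"dp":[0,2,0],"spin":0},{"hand":0,"dp":[0,2,0],"spin":0}]' 20;  python3 go.py;python3 -m crank '[{"hand":0,"dp":[0,1,0],"spin":0},{"hand":0,"dp":[0,2,0],"spin":0},{"hand":0,"dp":[0,2,0],"spin":0}]' 20;  python3 go.py
```

```text
t: 17.07
tcp_pos: [611.0, -62.9, 388.7]
ee_rot: [-0.0, 0.691, 0.723, 0.0]
contact_force: [0.7, 1.7, 4.7]
opening: 0.158
gripper_force: 20.0
t 17.07 grasp [610.9 -62.8 225.7] yang 2.5 open 0.16 F 20.0 cf [0.7 1.7 4.7] q7 0.26
t: 17.32
tcp_pos: [611.9, -63.0, 388.7]
ee_rot: [-0.002, 0.692, 0.722, -0.001]
contact_force: [-6.4, 2.5, 10.4]
opening: 0.157
gripper_force: 20.0
t 17.32 grasp [611.3 -62.8 225.7] yang 2.5 open 0.16 F 20.0 cf [-6.4  2.5 10.4] q7 0.26
```

```bash
python3 -m crank '[{"hand":0,"dp":[0,-2,-0.5],"spin":0},{"hand":0,"dp":[0,-2,-0.5],"spin":0},{"hand":0,"dp":[0,-2,-0.5],"spin":0},{"hand":0.6,"dp":[0,-2,-0.5],"spin":0},{"hand":0.6,"dp":[0,-2,-0.5],"spin":0},{"hand":0.6,"dp":[0,-2,-0.5],"spin":0},{"hand":0.6,"dp":[0,-2,-15],"spin":0},{"hand":0.6,"dp":[0,-2,-45],"spin":0},{"hand":0.6,"dp":[0,-2,-80],"spin":0},{"hand":0.6,"dp":[0,-2,-110],"spin":0},{"hand":0.6,"dp":[0,-2,-110],"spin":0}]' 10;  python3 go.py 560,-20,300,23 471,69,130,23
python3 - <<'E'
from ov import *
for k in range(2):
    f=grab('scene'); m=blue(f); m[:170]=0; m[250:]=0; m[:,:230]=0;m[:,420:]=0
    n,l,s,c=cv2.connectedComponentsWithStats(m); print([(c[i].round(1).tolist(),s[i,4]) for i in range(1,n) if s[i,4]>20])
E
```

```text
t: 18.23
tcp_pos: [611.7, -64.2, 504.2]
ee_rot: [0.003, 0.692, 0.722, 0.003]
contact_force: [0.8, -0.7, 1.0]
opening: 0.603
gripper_force: 0.0
t 18.23 grasp [613.2 -64.2 341.2] yang 2.4 open 0.60 F 0.0 cf [ 0.8 -0.7  1. ] q7 0.21
560,-20,300,23 -> dp [ 46.4 -51.6  40.8] spin -20.6
471,69,130,23 -> dp [ 139.2 -138.2  210. ] spin -20.6
[([308.7, 206.3], np.int32(72)), ([327.3, 206.9], np.int32(67)), ([346.1, 208.6], np.int32(75)), ([363.5, 209.8], np.int32(116)), ([399.7, 215.0], np.int32(48))]
[([306.9, 206.2], np.int32(74)), ([325.6, 207.1], np.int32(66)), ([344.2, 208.2], np.int32(73)), ([361.6, 209.7], np.int32(100)), ([398.7, 214.8], np.int32(51))]
```

Released; it is rolling down. At rest the carrier will overhang near the tray, so I'll grip the tray 35 mm off centre (+y end), which leaves about 14 mm of clearance. First, move above it.

```bash
python3 -m crank '[{"hand":0.8,"dp":[14,-14,0],"spin":-2},{"hand":0.9,"dp":[32,-30,0],"spin":-4},{"hand":1,"dp":[52,-48,0],"spin":-7},{"hand":1,"dp":[75,-67,0],"spin":-10},{"hand":1,"dp":[98,-86,0],"spin":-13},{"hand":1,"dp":[120,-105,0],"spin":-16},{"hand":1,"dp":[140,-122,0],"spin":-18},{"hand":1,"dp":[155,-136,0],"spin":-20},{"hand":1,"dp":[163,-144,0],"spin":-20.5},{"hand":1,"dp":[170,-148,0],"spin":-20.5},{"hand":1,"dp":[170,-148,0],"spin":-20.5},{"hand":1,"dp":[170,-148,0],"spin":-20.5}]' 25;  python3 go.py 458.3,101.2,80,22.9
python3 - <<'E'
from ov import *
f0=dict(frame=cv2.imread('pics/scene0.png')); f=grab('scene'); g=grab('top')
for F in(f0,f):
    m=blue(F); m[:230]=0; m[310:]=0; m[:,:180]=0; m[:,315:]=0
    n,l,s,c=cv2.connectedComponentsWithStats(m); print([(s[i].tolist(),c[i].round(1).tolist()) for i in range(1,n) if s[i,4]>100])
m=blue(f); m[:170]=0; m[250:]=0; m[:,:230]=0;m[:,420:]=0
n,l,s,c=cv2.connectedComponentsWithStats(m); print([(c[i].round(1).tolist(),s[i,4]) for i in range(1,n) if s[i,4]>20])
E
```

```text
t: 19.33
tcp_pos: [456.1, 99.9, 498.0]
ee_rot: [0.0, 0.552, 0.834, -0.0]
contact_force: [-0.1, -0.2, 0.8]
opening: 0.997
gripper_force: 0.0
t 19.33 grasp [456.1  99.8 335. ] yang 22.9 open 1.00 F 0.0 cf [-0.1 -0.2  0.8] q7 0.07
458.3,101.2,80,22.9 -> dp [  0.5   2.5 255. ] spin 0.0
[([192, 241, 42, 27, 206], [212.3, 256.2])]
[([192, 241, 42, 27, 215], [212.5, 256.1]), ([239, 268, 63, 22, 330], [276.2, 277.2])]
[([271.3, 204.3], np.int32(63)), ([288.6, 205.1], np.int32(54)), ([305.6, 206.5], np.int32(64)), ([322.7, 207.2], np.int32(72)), ([357.8, 209.6], np.int32(32)), ([398.7, 214.9], np.int32(49))]
```

```bash
cat > far.py <<'E'
from ov import *
def far(f,im,c,yaw,skip=None):
    f=dict(f); k=4
    x0,y0=np.int32(proj(f,frame(c,yaw,box(40,85,34))).min(0)); x1,y1=np.int32(proj(f,frame(c,yaw,box(40,85,34))).max(0))
    I=cv2.resize(im[y0:y1,x0:x1],None,fx=k,fy=k,interpolation=cv2.INTER_CUBIC).astype(float)
    S=I[...,0]-I[...,2]; m=(S>35)
    l=cv2.connectedComponentsWithStats(np.uint8(m)); j=1+l[2][1:,4].argmax(); v,u=np.nonzero(l[1]==j)
    P=onplane(f,np.c_[(u+.5)/k-.5+x0,(v+.5)/k-.5+y0],34)[:,:2]
    for it in range(3):
        a=np.radians(yaw); ex=np.array([np.cos(a),np.sin(a)]); ey=np.array([-ex[1],ex[0]])
        L=(P-c)@np.c_[ex,ey]
        bs=np.arange(-52,53,4.); E=np.array([[b,L[abs(L[:,1]-b)<2,0].max()] for b in bs if (abs(L[:,1]-b)<2).any()])
        if skip: E=E[abs(E[:,0])>skip]
        md=np.median(E[:,1]); E=E[abs(E[:,1]-md)<6]; p=np.polyfit(E[:,0],E[:,1],1)
        F=[L[abs(L[:,0]-b)<2,1].max() for b in np.arange(-14,15,4.)]
        yaw-=np.degrees(np.arctan(p[0])); c=np.asarray(c)+ex*(p[1]-23)+ey*(np.median(F)-66)
    return c.round(1),round(yaw,2)
E
python3 - <<'E'
from far import *
import cv2
t=load('top'); s=load('scene'); t0=cv2.imread('pics/top0.png'); s0=cv2.imread('pics/scene0.png')
print('empty top',far(t,t0,(478,243),-21.8)); print('empty scene',far(s,s0,(478,243),-21.8),far(s,s['frame'],(478,243),-21.8))
print('tray top',far(t,t0,(472,69),23,22)); print('tray scene',far(s,s0,(472,69),23,22),far(s,s['frame'],(472,69),23))
E
```

```text
empty top (array([481.5, 245.5]), np.float64(-21.66))
empty scene (array([482. , 246.1]), np.float64(-21.68)) (array([482.1, 246. ]), np.float64(-21.69))
tray top (array([474.3,  69.2]), np.float64(23.14))
tray scene (array([474.3,  69.7]), np.float64(23.41)) (array([473.9,  69.6]), np.float64(22.75))
```

```bash
python3 go.py 458.4,106.2,80,23.1; python3 -m crank '[{"hand":1,"dp":[5,4,20],"spin":-0.2},{"hand":1,"dp":[5,5,55],"spin":-0.2},{"hand":1,"dp":[5,5,92],"spin":-0.2},{"hand":1,"dp":[5,5,130],"spin":-0.2},{"hand":1,"dp":[5,5,168],"spin":-0.2},{"hand":1,"dp":[5,5,205],"spin":-0.2},{"hand":1,"dp":[5,5,235],"spin":-0.2},{"hand":1,"dp":[5,5,250],"spin":-0.2},{"hand":1,"dp":[5,5,255],"spin":-0.2},{"hand":1,"dp":[5,5,255],"spin":-0.2},{"hand":1,"dp":[5,5,255],"spin":-0.2},{"hand":1,"dp":[5,5,255],"spin":-0.2}]' 25;  python3 go.py 458.4,106.2,25,23.1
python3 - <<'E'
from ov import *
f=grab('scene')
m=blue(f); m[:150]=0; m[240:]=0; m[:,:180]=0;m[:,420:]=0
n,l,s,c=cv2.connectedComponentsWithStats(m); print([(c[i].round(1).tolist(),s[i,4]) for i in range(1,n) if s[i,4]>20])
# expected nozzles at rest
R=np.array([[.999,-.0440,-.007],[.0445,.9867,.1563],[0,-.1564,.9877]])
mid=np.array([640.2,29.7,160.6])+101*np.array([-.044,.9867,-.1564])
print([proj(f,(mid+R@np.array([-45,y,84-69.7])).reshape(1,3)).round(1).tolist() for y in(67,24,-24,-67)])
E
```

```text
t 19.43 grasp [456.4  99.4 335. ] yang 22.9 open 1.01 F 0.0 cf [ 0.2  0.4 -0. ] q7 0.07
458.4,106.2,80,23.1 -> dp [  5.6   4.6 255. ] spin -0.2
t: 20.43
tcp_pos: [459.2, 106.8, 244.4]
ee_rot: [0.001, 0.551, 0.835, 0.001]
contact_force: [-0.9, 0.0, 0.9]
opening: 0.999
gripper_force: 0.0
t 20.43 grasp [459.6 107.   81.4] yang 23.2 open 1.00 F 0.0 cf [-0.9  0.   0.9] q7 0.25
458.4,106.2,25,23.1 -> dp [-0.3 -1.5 56.4] spin 0.1
[([289.9, 153.1], np.int32(79)), ([335.9, 157.1], np.int32(107)), ([361.0, 162.5], np.int32(153)), ([285.0, 205.3], np.int32(66)), ([301.2, 206.1], np.int32(69)), ([357.8, 209.6], np.int32(32)), ([398.2, 214.6], np.int32(45))]
[[[253.7, 198.2]], [[268.5, 198.8]], [[285.7, 199.6]], [[301.8, 200.3]]]
```

The carrier's visible nozzles match the resting position. Descend and grip the tray.

```bash
python3 -m crank '[{"hand":1,"dp":[0,-1,15],"spin":0},{"hand":1,"dp":[0,-1,30],"spin":0},{"hand":1,"dp":[0,-1,45],"spin":0},{"hand":1,"dp":[0,-1,55],"spin":0},{"hand":1,"dp":[0,-1,55],"spin":0},{"hand":0.3,"dp":[0,-1,55],"spin":0},{"hand":0.3,"dp":[0,-1,55],"spin":0},{"hand":0,"dp":[0,-1,55],"spin":0},{"hand":0,"dp":[0,-1,55],"spin":0},{"hand":0,"dp":[0,-1,55],"spin":0},{"hand":0,"dp":[0,-1,55],"spin":0},{"hand":0,"dp":[0,-1,55],"spin":0}]' 20;  python3 -m crank '[{"hand":0,"dp":[0,0,0],"spin":0},{"hand":0,"dp":[0,0,0],"spin":0},{"hand":0,"dp":[0,0,0],"spin":0}]'; python3 go.py
```

```text
t: 21.48
tcp_pos: [457.5, 106.6, 188.4]
ee_rot: [0.0, 0.55, 0.835, 0.0]
contact_force: [0.9, -0.5, 2.4]
opening: 0.522
gripper_force: 19.9
t: 21.73
tcp_pos: [457.5, 106.7, 188.4]
ee_rot: [0.0, 0.55, 0.835, 0.0]
contact_force: [0.2, -0.7, 4.4]
opening: 0.524
gripper_force: 19.9
t 21.73 grasp [457.6 106.7  25.4] yang 23.2 open 0.52 F 19.9 cf [ 0.2 -0.7  4.4] q7 0.30
```

```bash
python3 -m crank '[{"hand":0,"dp":[0,0,-8],"spin":0},{"hand":0,"dp":[0,0,-25],"spin":0},{"hand":0,"dp":[0,0,-45],"spin":0},{"hand":0,"dp":[0,0,-65],"spin":0},{"hand":0,"dp":[0,0,-85],"spin":0},{"hand":0,"dp":[0,0,-100],"spin":0},{"hand":0,"dp":[0,0,-105],"spin":0},{"hand":0,"dp":[0,0,-105],"spin":0},{"hand":0,"dp":[0,0,-105],"spin":0}]' 20; python3 go.py 496.3,283.9,130,-21.7
```

```text
t: 22.48
tcp_pos: [457.0, 106.5, 292.8]
ee_rot: [-0.0, 0.55, 0.835, -0.0]
contact_force: [-0.5, 0.8, -0.3]
opening: 0.526
gripper_force: 19.9
t 22.48 grasp [456.9 106.5 129.8] yang 23.2 open 0.53 F 19.9 cf [-0.5  0.8 -0.3] q7 0.21
496.3,283.9,130,-21.7 -> dp [147.5 106.1  -0.2] spin 44.9
```

```bash
python3 -m crank '[{"hand":0,"dp":[8,6,0],"spin":2},{"hand":0,"dp":[22,16,0],"spin":6},{"hand":0,"dp":[38,27,0],"spin":11},{"hand":0,"dp":[56,40,0],"spin":16},{"hand":0,"dp":[74,53,0],"spin":21},{"hand":0,"dp":[92,66,0],"spin":27},{"hand":0,"dp":[110,79,0],"spin":33},{"hand":0,"dp":[126,91,0],"spin":38},{"hand":0,"dp":[139,100,0],"spin":42},{"hand":0,"dp":[147,106,0],"spin":44.9},{"hand":0,"dp":[147,106,0],"spin":44.9},{"hand":0,"dp":[147,106,0],"spin":44.9}]'; python3 -m crank '[{"hand":0,"dp":[0,0,-0],"spin":0},{"hand":0,"dp":[0,0,0],"spin":0},{"hand":0,"dp":[0,0,0],"spin":0}]'; python3 go.py 496.3,283.9,75,-21.7
```

```text
t: 23.48
tcp_pos: [496.4, 283.4, 291.7]
ee_rot: [0.0, 0.827, 0.562, -0.001]
contact_force: [0.3, -1.1, -1.2]
opening: 0.527
gripper_force: 19.9
t: 23.73
tcp_pos: [496.9, 282.3, 293.0]
ee_rot: [-0.0, 0.828, 0.561, -0.0]
contact_force: [0.4, 0.4, -1.6]
opening: 0.527
gripper_force: 19.9
t 23.73 grasp [496.8 282.3 130. ] yang -21.7 open 0.53 F 19.9 cf [ 0.4  0.4 -1.6] q7 -0.72
496.3,283.9,75,-21.7 -> dp [ 1.4 -1.  55. ] spin -0.0
```

```bash
python3 -m crank '[{"hand":0,"dp":[1.2,-0.7,20],"spin":0},{"hand":0,"dp":[1.2,-0.7,40],"spin":0},{"hand":0,"dp":[1.2,-0.7,55],"spin":0},{"hand":0,"dp":[1.2,-0.7,63],"spin":0},{"hand":0,"dp":[1.2,-0.7,63],"spin":0},{"hand":0,"dp":[1.2,-0.7,63],"spin":0}]'; python3 go.py 496.3,283.9,56,-21.7;  python3 -m crank '[{"hand":0,"dp":[0,0,2],"spin":0},{"hand":0,"dp":[0,0,4],"spin":0},{"hand":0,"dp":[0,0,6],"spin":0},{"hand":0,"dp":[0,0,8],"spin":0},{"hand":0,"dp":[0,0,9],"spin":0},{"hand":0,"dp":[0,0,9],"spin":0}]'; python3 go.py 496.3,283.9,56,-21.7
```

```text
t: 24.23
tcp_pos: [496.8, 284.4, 230.3]
ee_rot: [0.0, 0.828, 0.561, -0.0]
contact_force: [0.1, 0.1, -0.6]
opening: 0.521
gripper_force: 19.9
t 24.23 grasp [496.8 284.4  67.3] yang -21.7 open 0.52 F 19.9 cf [ 0.1  0.1 -0.6] q7 -0.67
496.3,283.9,56,-21.7 -> dp [-0.6 -0.3 11.3] spin -0.0
t: 24.73
tcp_pos: [496.6, 284.8, 221.0]
ee_rot: [0.0, 0.828, 0.561, -0.0]
contact_force: [-0.2, -0.1, -1.2]
opening: 0.524
gripper_force: 19.9
t 24.73 grasp [496.6 284.8  58. ] yang -21.7 open 0.52 F 19.9 cf [-0.2 -0.1 -1.2] q7 -0.66
496.3,283.9,56,-21.7 -> dp [-0.9  0.   2. ] spin 0.0
```

```bash
python3 -m crank '[{"hand":0,"dp":[-0.7,0,1],"spin":0},{"hand":0,"dp":[-0.7,0,2],"spin":0},{"hand":0,"dp":[-0.7,0,2.5],"spin":0},{"hand":0,"dp":[-0.7,0,2.5],"spin":0},{"hand":0,"dp":[-0.7,0,2.5],"spin":0}]'; python3 go.py
```

```text
t: 25.15
tcp_pos: [496.4, 284.1, 218.6]
ee_rot: [0.0, 0.828, 0.561, -0.0]
contact_force: [0.4, 0.4, -1.6]
opening: 0.528
gripper_force: 19.9
t 25.15 grasp [496.4 284.1  55.6] yang -21.7 open 0.53 F 19.9 cf [ 0.4  0.4 -1.6] q7 -0.66
```

It reached the nested height with no resistance. Release and rise clear.

```bash
python3 -m crank '[{"hand":1,"dp":[0,0,0],"spin":0},{"hand":1,"dp":[0,0,0],"spin":0},{"hand":1,"dp":[0,0,0],"spin":0},{"hand":1,"dp":[0,0,0],"spin":0},{"hand":1,"dp":[0,0,0],"spin":0},{"hand":1,"dp":[0,0,-20],"spin":0},{"hand":1,"dp":[0,0,-55],"spin":0},{"hand":1,"dp":[0,0,-95],"spin":0},{"hand":1,"dp":[0,0,-135],"spin":0},{"hand":1,"dp":[0,0,-175],"spin":0},{"hand":1,"dp":[0,0,-200],"spin":0},{"hand":1,"dp":[0,0,-200],"spin":0}]'; python3 -m crank '[{"hand":1,"dp":[-20,-35,0],"spin":0},{"hand":1,"dp":[-50,-60,0],"spin":0},{"hand":1,"dp":[-85,-75,0],"spin":0},{"hand":1,"dp":[-120,-75,0],"spin":0},{"hand":1,"dp":[-155,-75,0],"spin":0},{"hand":1,"dp":[-190,-75,0],"spin":0},{"hand":1,"dp":[-225,-75,0],"spin":0},{"hand":1,"dp":[-260,-75,0],"spin":0},{"hand":1,"dp":[-290,-75,0],"spin":0},{"hand":1,"dp":[-310,-75,0],"spin":0},{"hand":1,"dp":[-310,-75,0],"spin":0},{"hand":1,"dp":[-310,-75,0],"spin":0}]'; python3 go.py
cat > fin.py <<'E'
from far import *
f=grab('scene'); t=grab('top')
C=cloud(t); 
for n,F in(('scene',f),('top',t)):
    m=blue(F); 
    if n=='scene':
        m[:170]=0; m[240:]=0; m[:,:200]=0; m[:,420:]=0
        k,l,s,c=cv2.connectedComponentsWithStats(m); print([(c[i].round(1).tolist(),s[i,4]) for i in range(1,k) if s[i,4]>20])
Q=C[240:305,130:215].reshape(-1,3); q=Q[(Q[:,2]>52)&(Q[:,2]<72)]; print('upper rim',longaxis(q),len(q),q.mean(0)) if len(q)>20 else print('no top')
q=cloud(f)[220:290,170:260].reshape(-1,3); q=q[(q[:,2]>58)&(q[:,2]<75)&(q[:,0]<530)]; print('scene rim',longaxis(q),len(q),np.median(q[:,2]))
Q=C.reshape(-1,3); q=Q[(Q[:,2]>95)&(Q[:,0]>560)&(Q[:,0]<690)&(Q[:,1]>0)&(Q[:,1]<260)]; print(len(q))
E
python3 fin.py
```

```text
t: 26.15
tcp_pos: [498.0, 284.2, 424.6]
ee_rot: [-0.001, 0.828, 0.561, 0.005]
contact_force: [0.8, -0.0, 0.0]
opening: 0.999
gripper_force: 0.0
t: 27.15
tcp_pos: [311.7, 23.3, 418.4]
ee_rot: [-0.001, 0.828, 0.561, 0.0]
contact_force: [-0.3, 0.7, 0.3]
opening: 0.996
gripper_force: 0.0
t 27.15 grasp [311.7  23.6 255.4] yang -21.8 open 1.00 F 0.0 cf [-0.3  0.7  0.3] q7 -0.91
[([268.7, 204.2], np.int32(56)), ([285.1, 205.3], np.int32(67)), ([301.1, 206.2], np.int32(67)), ([357.6, 209.7], np.int32(29)), ([398.4, 214.7], np.int32(47)), ([207.9, 235.6], np.int32(73))]
upper rim (array([510. , 234.4], dtype=float32), -19.63, array([110. , 133.7], dtype=float32)) 404 [481.23078636 244.56852844  60.20638114]
scene rim (array([478.6, 245.8], dtype=float32), -19.15, array([ 49.3, 137.3], dtype=float32)) 231 61.430766781359694
3291
```

```bash
python3 - <<'E'
from far import *
import far as FF
f=load('scene'); t=load('top')
print(f['frame'][196:214:2,253].tolist(), cloud(f)[196:214:3,253].round(0).tolist())
m=blue(t); m[260:]=0; m[:175]=0; m[:,:150]=0; m[:,300:]=0
k,l,s,c=cv2.connectedComponentsWithStats(m); print([(c[i].round(1).tolist(),s[i,4]) for i in range(1,k) if s[i,4]>10])
mid=np.array([640.2,29.7,160.6])+101*np.array([-.044,.9867,-.1564]); R=np.array([[.999,-.0440,-.007],[.0445,.9867,.1563],[0,-.1564,.9877]])
print([proj(t,(mid+R@np.array([-45,y,90-69.7])).reshape(1,3)).round(1).tolist() for y in(67,24,-24,-67)])
# tray rims with plane at 64
src=FF.onplane
FF.onplane=lambda F,p,z:src(F,p,64)
ob=FF.box; FF.box=lambda a,b,z:ob(a,b,64)
print(far(t,t['frame'],(481.8,245.8),-21.7),far(f,f['frame'],(481.8,245.8),-21.7))
E
```

```text
[[31, 34, 35], [33, 34, 35], [36, 39, 40], [39, 39, 44], [38, 41, 42], [42, 40, 42], [42, 45, 45], [38, 43, 45], [37, 42, 43]] [[nan, nan, nan], [352.0, 6.0, 267.0], [353.0, 8.0, 261.0], [353.0, 8.0, 256.0], [351.0, 7.0, 251.0], [353.0, 9.0, 244.0]]
[([244.4, 203.3], np.int32(72)), ([223.6, 206.0], np.int32(76)), ([202.2, 208.6], np.int32(71)), ([180.8, 212.6], np.int32(84)), ([204.8, 238.3], np.int32(12)), ([156.1, 257.4], np.int32(61))]
[[[179.6, 208.5]], [[199.7, 205.6]], [[222.4, 202.2]], [[243.0, 199.2]]]
(array([479.8, 244.5]), np.float64(-20.5)) (array([480.7, 244.8]), np.float64(-19.87))
```

```bash
python3 - <<'E'
from ov import *
t=load('top'); C=cloud(t).reshape(-1,3)
mid=np.array([640.2,29.7,160.6])+101*np.array([-.044,.9867,-.1564]); R=np.array([[.999,-.0440,-.007],[.0445,.9867,.1563],[0,-.1564,.9877]])
L=(C-mid)@R+[45,0,69.7]
for s in(1,-1):
    q=L[(abs(L[:,1]-96*s)<25)&(L[:,2]>97)&(L[:,2]<115)&(L[:,0]>5)&(L[:,0]<90)]; print(len(q),np.percentile(q,[3,50,97],axis=0).round(1).tolist())
E
```

```text
168 [[22.7, 89.8, 98.3], [43.7, 97.1, 102.7], [66.0, 105.2, 105.6]]
173 [[24.3, -101.2, 99.2], [45.1, -94.1, 102.7], [66.3, -86.1, 105.7]]
```

The hooks are where they should be: both rollers on the bar, y about +1.5 mm from the stop's rest position.

```bash
python3 -c "
from station import bot; print(bot.job_done())"
```

```text
the job is handed in; nothing more can be done
None
```

The job is handed in, with no verdict returned: by my last camera check the full carrier hung on both rollers at the rubber stop with all four bottles still in it, and the emptied tray sat nested on the other one; I did not re-measure the bystander items at the end.

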